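Return a refill tin through the sprung flap of the returns bin

TASK

Take in the returned refill tin at the shop counter: first swing the bin's carry handle, which lies across the flap, up and over to the back until it clicks home behind its catch. Then pick up the square tin and push it, held in the gripper and tilted to suit the sloping face, through the sprung flap so that it ends up wholly inside the bin and the flap snaps shut behind it. Leave the handle back and do not shift the bottle, jar or cup.

Things in the scene. Friction and masses are not known exactly. Their poses are not given: they have to be found in the camera images.
- bin: Wooden returns bin, fixed, placed differently each time: 250 long (x -110 to +140 mm), 160 wide, 260 high. Origin on the counter, mid-width, 110 mm behind its front wall; its front faces roughly the robot's left, x points in from its front, y to its left, z up. Front wall 180 high; from its top edge a face with the mouth slopes up and back, 34.9 degrees from level, to the level top (260 high, from x = +5). Hollow inside.
- mouth (a point): Centre of the 62 (up-slope) x 66 mm (wide) mouth, on the sloping face, at (-50, 0, 221.7) mm in the bin's frame; axes as the bin's. The way in is square to the face: (0.572, 0, -0.820) in the bin's frame. A throat of the same size (sides and floor) runs 66 mm inward; a tin let go in it, at least 90 mm in, slides on down into the bin by itself.
- flap (a joint): Angle of the aluminium flap, rad: 0 shut (sprung), 1.57 fully open, inward. 58 x 62 x 3 mm, hinged along the mouth's upper edge, 8 mm below the face; the lower edge is free. Light spring: about 0.5 N at its middle starts it, about 1 N holds it wide open. It trails on a passing tin's upper side and snaps shut once the tin's tail is about 65 mm inside.
- handle (a joint): Angle of the carry handle, rad: 0 to 0.25 at the start (lying over the mouth), 1.7 at the rear stop. A friction hinge: it stays where it is left; about 2 N at the bar moves it. From about 1.35 it rides over a sprung catch (crest at 1.51, about 1 N more at the bar); past 1.6 it is home.
- bar (a point): Middle of the handle's round steel cross bar, 12 mm thick, 188 mm long, along the bin's y. At handle angle q it is at point pivot + 103 mm * (-cos(q+0.414), 0, sin(q+0.414)) in the bin's frame; so at 0 it lies 42 mm off the face, before the mouth.
- pivot (a point): Middle of the handle's hinge axis (along the bin's y), inside the bin at (20, 0, 215) mm in its frame. The handle's two flat side arms run just outside the bin's side walls.
- tin_mid (a point): Centre (half-way up) of the refill tin: bare metal, square in section, 46 x 46 x 150 mm, with a round black cap 26 mm across and 10 mm high on top; 0.25 to 0.5 kg. It stands upright on the counter, z up, x and y square to its sides. It stands in any of three places, the bottle and jar in the other two.
- bottle_mid (a point): Centre of a round amber bottle, 58 mm across and 150 mm high, standing. Bystander.
- jar_mid (a point): Centre of a round glass jar, 68 mm across and 100 mm high, standing. Bystander.
- cup_mid (a point): Centre of a blue ceramic cup, 70 mm across and 70 mm high. Bystander.
- tin: The same tin as a body; its origin is the centre of its underside.
Mind the look-alikes: they are no part of the job. Of the things like the tin, leave any that is green; of the rest the larger one is meant.

How it is judged (in metres and radians):
On the way, in this order (a step that is already met when the one before it is completed fails the run):
1. the handle is swung back and has clicked home at its rear stop, while the tin still stands on the counter (value of joint handle above 1.6 rad and distance of tin_mid from where it was at the start of the episode below 0.04 m), for 0.2 s.
2. the tin, pushed by the fingers, has swung the flap open (value of joint flap above 0.6 rad and distance between tin_mid and mouth below 0.12 m and contact force between the fingers and tin above 0.5 N), for 0.1 s.
At the end, for the whole second after the job is handed in: The tin is wholly inside the bin (its centre within the bin's walls and under 150 mm high), the flap is shut (within 0.08 rad) and the handle is home at its rear stop (past 1.6 rad) (value of joint handle above 1.6 rad and value of joint flap below 0.08 rad and x of tin_mid in the frame of bin between -0.11 and 0.14 m and y of tin_mid in the frame of bin between -0.08 and 0.08 m and z of tin_mid in the frame of bin below 0.15 m); the robot touches nothing.
It fails at once if a bystander (bottle, jar or cup) is shifted by more than 40 mm (distance of any of bottle_mid, jar_mid, cup_mid from where it was at the start of the episode above 0.04 m).
It also fails if it takes over 67 s, if anything falls off the work surface, if the arm or the gripper's body presses on something with over 40 N, if the wrist force passes 120 N, or if a joint passes its speed limit or range.

ROBOT

A 6-joint arm with a two-finger parallel gripper is mounted at the origin on the work surface. World frame = base frame: x ahead of the robot, y to its left, z up, the work surface at z = 0. Lengths are in mm, angles in rad, forces in N, time in s.
With the tool pointing down it reaches from about 350 to 875 mm from the base axis. Payload 4.2 kg.
Tool frame: the origin (TCP) lies at the very end of the fingers, on their centre line; the grasp point (between the pads) lies arm.hold_point_z behind it (arm.hold_point_z is the distance from the TCP to the grasp point, in mm); y points along the fingers, x is the direction in which the jaws open and shut, and the axes are right-handed (so a half turn about y gives the same grasp; the last joint's range is limited). The gripper opens to 85 mm and grips with 20 to 120 N. Pads are 22 mm wide; open, the fingers measure 114 mm over their backs; the gripper's body (76 mm by 85 mm) begins 54 mm behind the grasp point. The pads swing forward as they close: fully open they stand 13 mm farther back than shut.
Start: joints at [-0.993, 0.385, 0.008, 0, -1.194, -0.259], TCP at [195.907, -593.481, 231.312] pointing down, gripper open.
Joint ranges: [-3.14, 3.14], [-1.21, 2.06], [-1.07, 1.41], [-3.16, 2.05], [-2.99, -0.16], [-3.1, 3.1]. Speed limits (rad/s): [2.79, 2.79, 3.14, 3.14, 3.14, 3.14].

INTERFACE

Orientations are given as a unit quaternion [x, y, z, w].
In Python, from bench import arm gives the robot as it stands.
- The arm moves only by the shell command python3 -m creep 'ROWS'. ROWS is JSON, a list of rows, each a list of 3 entries, a list of its own where there are three numbers: the shift along the world's x, y, z in mm, then the turn, a rotation vector about the world's x, y, z in rad, then the gripper command: -1 is shut, 1 is fully open, values between are in proportion. In form: [[[dx, dy, dz], [wx, wy, wz], jaw], ...]. A call has 1 to 12 rows; each row is the pose to reach, as a shift and turn from the pose commanded when the call began; what a row does not reach only later rows make up. A row lasts 1/12 s, in which the tool goes at most 41.7 mm and 7.16 degrees, less where a joint would pass 70% of its speed; a pose out of reach is approached as far as the arm can. A call with a gripper value outside its range is refused whole. The fingers move at their own pace and stop on an object; the grip force is fixed at half the most. Time passes only in rows, so rows that repeat a pose let the fingers close. It gives the time, the measured TCP pose, the force and the opening at its end, in the units of the state.
- arm.read_state(): the state, without advancing time (a new reading comes with each control period).
- arm.get_image(name): name is "scene" or "top"; returns (picture, depth): 480x640x3 uint8, red, green, blue; 480x640 float32, mm along the optical axis (not along the pixel's ray), 0 where there is no reading.
- arm.camera_params(name): a dict with "camera_matrix" (3x3 intrinsics, pixels), "k1" (the pictures are not rectified: a ray, as slopes to the right and down, at radius r is drawn at 1 + k1 r^2 times it, then the intrinsics apply), "extrinsics" (4x4, takes a point from world to camera coordinates). Camera axes: x right, y down, z forward; pixel columns grow to the right and rows downward; lengths in mm; the calibration is good to about 2 mm. A picture is of the moment at which its call begins. camera_params takes no time and is no camera call.
- arm.job_done(): hands the job in, once; it reports no verdict.
The state is a dict: "clock": time; "joints": joint angles; "joint_vel": joint speeds; "joint_efforts": joint torques, N m; "position": TCP position; "ee_rot": TCP orientation; "contact_force": force on the tool from outside, world axes, zero at the start; "wrist_torque": the same for the moment, N m; "gripper_width": finger opening in mm.
Only numpy, scipy, OpenCV 4.12 (cv2) and the standard library are available. Lean on these libraries where they do the work, as an engineer would, in place of code of your own. Each camera call takes 0.05 s, during which the arm holds its last target.

## Working session

There is one attempt and no reset: what is moved stays moved. The work goes in short steps, Python scripts to look and compute and a shell command to move; the robot and the scene stay as the last step left them, time stands still between calls to the robot, and variables do not carry over. Pictures are saved under pics/ and viewed, and the job is handed in when it is done.

```bash
ls; mkdir -p pics; python3 - <<'E'
from bench import arm
import cv2,numpy as np
np.set_printoptions(precision=3,suppress=True)
print(arm.read_state(), arm.hold_point_z)
for n in("scene","top"):
    p,d=arm.get_image(n); cv2.imwrite(f"pics/{n}0.png",p[:,:,::-1]); np.savez(f"{n}0.npz",p=p,d=d)
    print(n,arm.camera_params(n))
E
```

```text
pics
{'clock': 0.0, 'joints': array([-0.993,  0.386,  0.007, -0.001, -1.194, -0.259]), 'joint_vel': array([-0.   ,  0.   ,  0.001,  0.001, -0.   ,  0.   ]), 'joint_efforts': array([ -0.   , -39.229,  18.84 ,   4.186,  -0.005,   0.   ]), 'position': array([ 195.731, -592.933,  230.21 ]), 'ee_rot': array([ 0.414,  0.573, -0.573, -0.415]), 'contact_force': array([-0.197, -0.29 ,  0.665]), 'wrist_torque': array([ 0.039,  0.062, -0.057]), 'gripper_width': 85.68993303512546} 18.700000000000003
scene {'camera_matrix': array([[536.355,   0.   , 316.706],
       [  0.   , 536.355, 244.68 ],
       [  0.   ,   0.   ,   1.   ]]), 'k1': -0.14342884831816854, 'extrinsics': array([[   0.725,    0.689,   -0.004, -483.741],
       [   0.448,   -0.476,   -0.757,  -86.946],
       [  -0.523,    0.547,   -0.654, 1395.747],
       [   0.   ,    0.   ,    0.   ,    1.   ]])}
top {'camera_matrix': array([[562.278,   0.   , 320.983],
       [  0.   , 562.278, 241.666],
       [  0.   ,   0.   ,   1.   ]]), 'k1': -0.0442785649224278, 'extrinsics': array([[   0.015,   -1.   ,   -0.016,  101.054],
       [  -0.997,   -0.014,   -0.077,  564.614],
       [   0.077,    0.017,   -0.997, 1060.634],
       [   0.   ,    0.   ,    0.   ,    1.   ]])}
```

View pics/scene0.png

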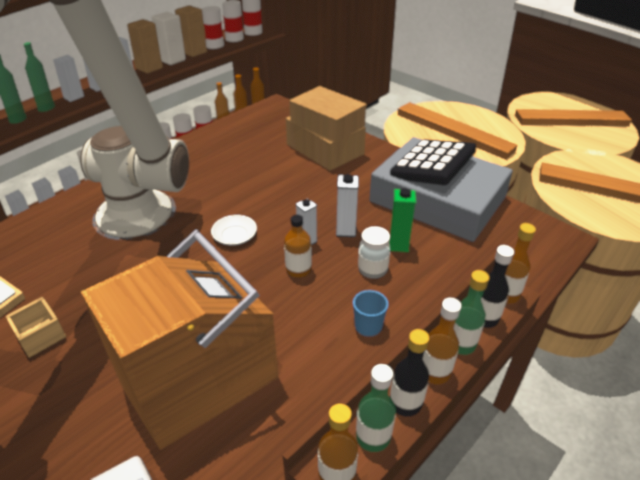

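View pics/top0.png

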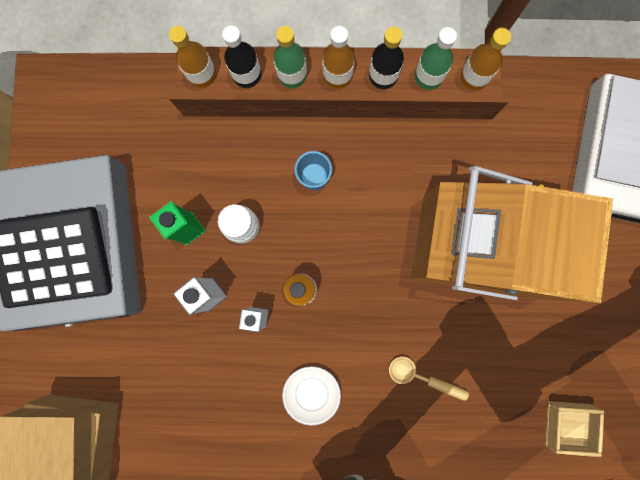

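The scene shows the bin at lower left with the handle over the mouth. The top view shows the large bare tin at about (195,296), the small look-alike at (252,320), the green one at (178,222), the bottle at (299,290), the jar at (238,223) and the cup at (313,170). The bin's mouth is at about (480,232).

```bash
cat > h.py <<'E'
from bench import arm
import cv2,numpy as np
np.set_printoptions(precision=3,suppress=True,linewidth=150)
def cloud(n,d):
    c=arm.camera_params(n);K=c["camera_matrix"];E=c["extrinsics"]
    v,u=np.mgrid[0:480,0:640].astype(np.float64)
    pts=np.stack([u,v],-1).reshape(-1,1,2)
    s=cv2.undistortPoints(pts,K,np.array([c["k1"],0,0,0,0.])).reshape(480,640,2)
    P=np.concatenate([s*d[...,None],d[...,None]],-1).astype(float)
    W=(P-E[:3,3])@E[:3,:3]
    W[d<=0]=np.nan
    return W
def proj(n,X):
    c=arm.camera_params(n);E=c["extrinsics"]
    return cv2.projectPoints(np.array(X,float).reshape(-1,1,3),cv2.Rodrigues(E[:3,:3])[0],E[:3,3],c["camera_matrix"],np.array([c["k1"],0,0,0,0.]))[0].reshape(-1,2)
E
python3 - <<'E'
from h import *
for n in("top","scene"):
    f=np.load(n+"0.npz");W=cloud(n,f["d"]);p=f["p"].astype(int)
    np.save(n+"W.npy",W)
    q=dict(top=dict(tin=(190,296),small=(252,320),bottle=(299,290),jar=(238,223),cup=(313,170),green=(168,220),bintop=(560,240),face=(450,200),plate=(311,395)),scene=dict(tin=(347,185),small=(306,205),bottle=(297,222),jar=(375,235)))[n]
    for k,(u,v) in q.items(): print(n,k,W[v,u])
    if n=="top":
        z=W[...,2]
        for k,lo,hi,box in (("tin cap",156,168,(160,260,240,330)),("tin top",145,154,(160,260,240,330)),("bot",145,155,(270,260,330,320)),("jar",90,110,(210,195,265,250)),("cup",60,75,(285,140,340,200)),("small",70,130,(235,300,275,340)),("green",140,155,(140,190,210,250))):
            m=np.zeros(z.shape,bool);m[box[1]:box[3],box[0]:box[2]]=1
            m&=(z>lo)&(z<hi)
            X=W[m]; 
            if len(X)<5: print(k,len(X));continue
            r=cv2.minAreaRect(X[:,:2].astype(np.float32)); print(k,len(X),r,np.median(X[:,2]))
        m=(z>252)&(z<268);m[:, :500]=0
        r=cv2.minAreaRect(W[m][:,:2].astype(np.float32));print("bintop",r,cv2.boxPoints(r),np.median(W[m][:,2]))
E
```

```text
top tin [458.011 325.189 160.924]
top small [417.264 225.449 119.872]
top bottle [470.889 142.791 150.877]
top jar [588.347 256.877 104.13 ]
top cup [705.84  127.185   8.3  ]
top green [585.741 366.862 161.5  ]
top bintop [ 552.027 -253.802  262.328]
top face [ 620.86  -102.998  193.644]
top plate [268.326 124.194   5.102]
tin cap 198 ((458.85552978515625, 325.0383605957031), (25.167848587036133, 25.045198440551758), 2.020859718322754) 160.79421804222275
tin top 591 ((458.9004211425781, 325.28436279296875), (48.47060775756836, 48.62033462524414), 39.28630447387695) 150.11345178636202
bot 198 ((471.6520080566406, 147.05398559570312), (25.321317672729492, 25.66434097290039), 0.7500399351119995) 150.81027452914236
jar 872 ((593.5657348632812, 264.3116760253906), (59.33541488647461, 58.68817901611328), 75.55934143066406) 100.72658841586664
cup 305 ((695.0621948242188, 126.11106872558594), (68.41988372802734, 65.22142028808594), 0.7711408734321594) 69.92079461695867
small 479 ((416.49017333984375, 229.58612060546875), (36.3043098449707, 35.86446762084961), 83.09268188476562) 113.06171888931004
green 587 ((588.2138671875, 370.7903137207031), (48.93306350708008, 48.64198684692383), 37.538150787353516) 150.260799094556
bintop ((551.0068969726562, -248.4915008544922), (157.8160858154297, 164.5038299560547), 81.62792205810547) [[ 458.142 -314.583]
 [ 620.893 -338.535]
 [ 643.871 -182.4  ]
 [ 481.121 -158.448]] 260.8490797566703
scene tin [469.244 309.677 148.574]
scene small [424.062 221.223 116.516]
scene bottle [483.392 134.579 149.481]
scene jar [593.434 262.154  99.67 ]
```

```bash
python3 - <<'E'
from h import *
from scipy.optimize import least_squares, minimize
for n in("top","scene"):
    W=np.load(n+"W.npy");z=W[...,2]
    m=((z>255)&(z<267)&(W[...,1]<-100)&(W[...,0]<700)).astype(np.uint8)
    m=cv2.morphologyEx(m,cv2.MORPH_OPEN,np.ones((7,7),np.uint8))
    k,l,s,c=cv2.connectedComponentsWithStats(m); i=1+np.argmax(s[1:,4]); X=W[l==i]
    r=cv2.minAreaRect(X[:,:2].astype(np.float32));print(n,r,len(X)); print(cv2.boxPoints(r),np.median(X[:,2]))
    # slope face points
    yaw=np.arctan2(-.989,-.146)
    b=cv2.boxPoints(r)
    # all bin surface points z>150, colour-orange
E
```

```text
top ((548.0157470703125, -254.91494750976562), (144.33804321289062, 160.9852752685547), 81.92952728271484) 9868
[[ 458.188 -315.069]
 [ 617.579 -337.67 ]
 [ 637.843 -194.761]
 [ 478.452 -172.16 ]] 260.9779247675426
scene ((549.6185913085938, -257.468505859375), (143.27101135253906, 164.12579345703125), 81.9482650756836) 7030
[[ 458.331 -316.904]
 [ 620.839 -339.892]
 [ 640.906 -198.034]
 [ 478.398 -175.045]] 260.039147320314
```

```bash
cat >> h.py <<'E'
YAW=np.radians(-98.07);O=np.array([558.4,-188.7,0])
B=np.array([[np.cos(YAW),-np.sin(YAW),0],[np.sin(YAW),np.cos(YAW),0],[0,0,1]])
def tob(W): return (W-O)@B
def tow(b): return np.array(b)@B.T+O
E
python3 - <<'E'
from h import *
for n in("top","scene"):
    W=np.load(n+"W.npy");b=tob(W);x,y,z=b[...,0],b[...,1],b[...,2]
    f=z-(180+(x+110)*np.tan(np.radians(34.9)))
    m=(np.abs(f)<6)&(x>-100)&(x<-5)&(np.abs(y)<75)&~((abs(x+50)<40)&(abs(y)<45))
    X=b[m];A=np.c_[X[:,0],X[:,1],np.ones(len(X))];print(n,"plane",np.linalg.lstsq(A,X[:,2],rcond=None)[0],len(X),np.median(f[m]), "want",np.tan(np.radians(34.9)),180+110*np.tan(np.radians(34.9)))
    # y edges in rear part
    for a in (20,50,80,110):
        mm=(abs(x-a)<5)&(abs(z-260)<4)&(abs(y)<95); print(a,np.percentile(y[mm],[0,100]) if mm.any() else None,end=" ")
    for a in (-60,-30,0,30,60):
        mm=(abs(y-a)<5)&(abs(z-260)<4)&(abs(x)<170)&(x>-10); print(a,np.percentile(x[mm],[0,100]) if mm.any() else None,end=" ")
    # front low edge
    # handle points
    m=(f>25)&(x>-130)&(x<5)&(z>255)&(z<330)&(abs(y)<80)
    X=b[m];print("\nbar",len(X),np.median(X,0),np.percentile(X,[5,95],axis=0))
    q=np.arctan2(X[:,2]-215,20-X[:,0])-.414;r=np.hypot(X[:,2]-215,20-X[:,0])
    k=r>95;print("q",np.median(q[k]),np.median(r[k]),k.sum())
for k,b in dict(pivot=(20,0,215),mouth=(-50,0,221.7),O=(0,0,0)).items(): print(k,tow(b),proj("top",tow(b)),proj("scene",tow(b)))
u=np.array([np.cos(np.radians(34.9)),0,np.sin(np.radians(34.9))])
C=[np.array([-50,0,221.7])+s*31*u+t*33*np.array([0,1,0]) for s,t in((-1,-1),(1,-1),(1,1),(-1,1))]
for n in("top","scene"):
    p=np.ascontiguousarray(np.load(n+"0.npz")["p"][:,:,::-1])
    p=cv2.resize(p,None,fx=4,fy=4,interpolation=cv2.INTER_CUBIC)
    def line(P,col): cv2.polylines(p,[np.int32(proj(n,[tow(c) for c in P])*4+2)],True,col,1)
    line(C,(0,0,255))
    line([(-110,-80,180),(-110,80,180),(5,80,260),(5,-80,260)],(255,0,0)); line([(140,-80,260),(140,80,260),(5,80,260),(5,-80,260)],(255,0,0))
    c=np.int32(proj(n,tow((0,0,220)))*4)[0]; x0=max(0,c[0]-400);y0=max(0,c[1]-300)
    cv2.imwrite(f"pics/ov_{n}.png",p[y0:y0+600,x0:x0+800])
E
```

```text
top plane [  0.693  -0.    258.722] 2934 2.256541829526242 want 0.6976096626444515 256.73706289088966
20 [-80.747  79.355] 50 [-80.832  78.948] 80 [-81.283  78.752] 110 [-81.385  78.528] -60 [ -7.439 138.13 ] -30 [ -6.454 137.694] 0 [ -6.478 138.076] 30 [ -6.505 138.105] 60 [ -6.811 139.187] 
bar 865 [-76.862  -0.462 263.254] [[-81.359 -71.782 259.4  ]
 [-70.795  71.793 266.334]]
q 0.05463388291999394 108.7858680802937 865
scene plane [  0.694  -0.004 256.213] 1134 -0.31807859854860965 want 0.6976096626444515 256.73706289088966
20 [-79.962  81.713] 50 [-80.444  82.102] 80 [-79.609  82.434] 110 [-80.576  81.88 ] -60 [ -0.293 140.624] -30 [  0.376 140.023] 0 [ -1.078 140.183] 30 [  0.596 140.946] 60 [ -0.959 140.355] 
bar 528 [-70.906   5.336 262.583] [[-77.071 -70.269 258.105]
 [-67.081  73.296 264.898]]
q 0.06344662908864765 102.81662481178186 528
pivot [ 555.592 -208.502  215.   ] [[519.474 239.759]] [[176.356 306.226]]
mouth [ 565.419 -139.195  221.7  ] [[476.914 232.584]] [[213.337 284.182]]
O [ 558.4 -188.7    0. ] [[472.764 247.01 ]] [[206.49  378.344]]
```

View pics/ov_top.png

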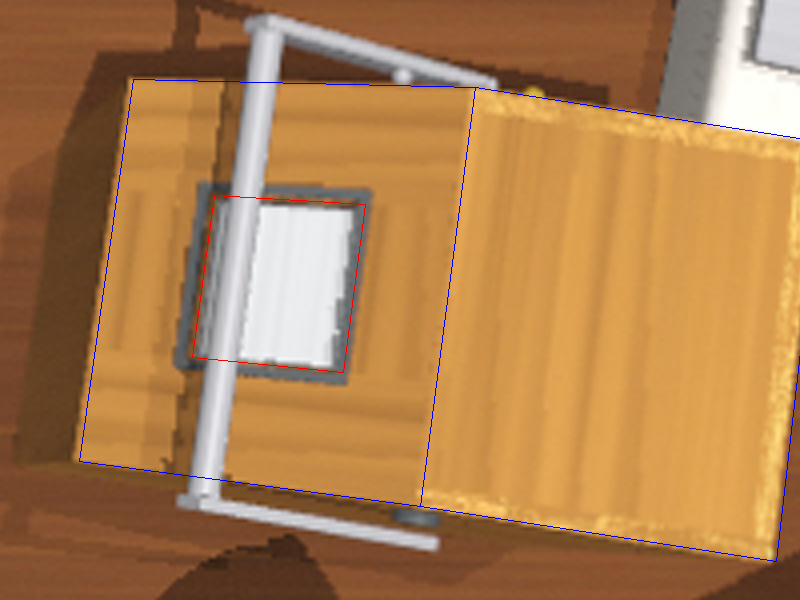

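View pics/ov_scene.png

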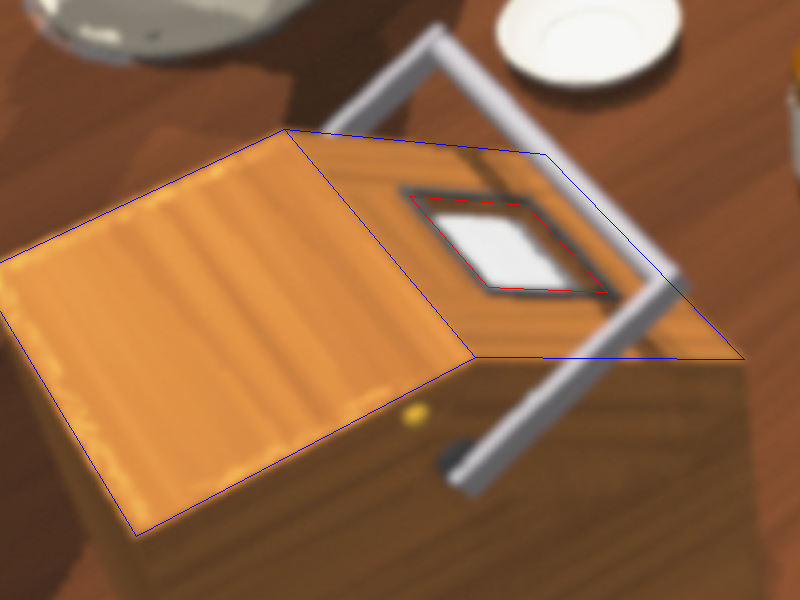

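```bash
cat >> h.py <<'E'
from scipy.spatial.transform import Rotation as R
def need(Rt,pt):
    """shift/turn from the measured pose to target"""
    s=arm.read_state();Rc=R.from_quat(s["ee_rot"])
    return np.array(pt)-s["position"],(Rt*Rc.inv()).as_rotvec()
def tool(yd,xd):
    y=np.array(yd,float);y/=np.linalg.norm(y);x=np.array(xd,float);x-=y*(x@y);x/=np.linalg.norm(x)
    return R.from_matrix(np.c_[x,y,np.cross(x,y)])
IN=B@np.array([np.sin(np.radians(34.9)),0,-np.cos(np.radians(34.9))])
UP=B@np.array([np.cos(np.radians(34.9)),0,np.sin(np.radians(34.9))])
def bar(q): return tow(np.array([20-103*np.cos(q+.414),0,215+103*np.sin(q+.414)]))
E
python3 - <<'E'
from h import *
s=arm.read_state();print(R.from_quat(s["ee_rot"]).as_matrix())
for sg in(1,-1):
    Rt=tool(IN,sg*UP);g=bar(.06);p=g+(18.7-10)*IN
    print(sg,need(Rt,p),p, (R.from_matrix(Rt.as_matrix())*R.from_quat(s["ee_rot"]).inv()).magnitude())
print(IN,UP)
for q in np.arange(0,1.75,.1): print(q.round(2),(bar(q)-bar(.06)).round(1))
E
```

```text
[[-0.313 -0.001 -0.95 ]
 [ 0.95   0.002 -0.313]
 [ 0.002 -1.     0.   ]]
1 (array([371.991, 470.322,  24.534]), array([-0.073,  0.825,  2.573])) [ 567.759 -122.694  254.879] 2.70339673068716
-1 (array([371.991, 470.322,  24.534]), array([-0.614, -0.055, -0.445])) [ 567.759 -122.694  254.879] 0.7601707138993479
[-0.08  -0.566 -0.82 ] [-0.115 -0.812  0.572]
0.0 [ 0.4  2.6 -5.6]
0.1 [-0.3 -1.9  3.6]
0.2 [-1.  -7.4 12.3]
0.3 [ -1.9 -13.7  20.4]
0.4 [ -2.9 -20.7  27.9]
0.5 [ -4.  -28.5  34.6]
0.6 [ -5.2 -36.8  40.4]
0.7 [ -6.5 -45.8  45.4]
0.8 [ -7.8 -55.1  49.5]
0.9 [ -9.2 -64.8  52.6]
1.0 [-10.6 -74.8  54.7]
1.1 [-12.  -84.9  55.8]
1.2 [-13.5 -95.1  55.9]
1.3 [ -14.9 -105.3   54.9]
1.4 [ -16.3 -115.3   53. ]
1.5 [ -17.7 -125.1   50. ]
1.6 [ -19.1 -134.5   46. ]
1.7 [ -20.3 -143.4   41.2]
```

```bash
python3 -m creep '[[[0,0,40],[0,0,0],1],[[0,0,80],[0,0,0],1],[[0,0,120],[0,0,0],1],[[20,30,160],[-0.06,0,-0.04],1],[[40,60,180],[-0.12,-0.01,-0.09],1],[[60,92,190],[-0.18,-0.02,-0.13],1],[[82,124,190],[-0.24,-0.02,-0.18],1],[[104,156,190],[-0.31,-0.03,-0.22],1],[[126,188,190],[-0.37,-0.03,-0.27],1],[[148,220,190],[-0.43,-0.04,-0.31],1],[[170,252,190],[-0.49,-0.04,-0.36],1],[[192,284,190],[-0.55,-0.05,-0.4],1]]'; python3 -c "
from h import *
s=arm.read_state();print(s['joints'],s['clock'])
print(need(tool(IN,-UP),bar(.06)+(18.7-100)*IN))"
```

```text
clock: 1.1
position: [380.7, -318.4, 421.7]
ee_rot: [0.629, 0.315, -0.603, -0.377]
contact_force: [1.1, -0.6, -0.0]
gripper_width: 85.2
[-0.073 -0.033 -0.348  0.566 -1.323 -1.75 ] 1.1
(array([194.261, 246.71 , -93.012]), array([-0.063, -0.003, -0.046]))
```

```bash
python3 -m creep '[[[22,27,0],[-0.06,0,-0.05],1],[[45,55,0],[-0.06,0,-0.05],1],[[67,83,0],[-0.06,0,-0.05],1],[[90,110,0],[-0.06,0,-0.05],1],[[112,138,0],[-0.06,0,-0.05],1],[[135,166,0],[-0.06,0,-0.05],1],[[157,193,-10],[-0.06,0,-0.05],1],[[175,220,-40],[-0.06,0,-0.05],1],[[188,238,-70],[-0.06,0,-0.05],1],[[188,238,-93],[-0.06,0,-0.05],1],[[188,238,-93],[-0.06,0,-0.05],1],[[188,238,-93],[-0.06,0,-0.05],1]]'; python3 - <<'E'
from h import *
s=arm.read_state();print(s['joints'],s['clock'])
print(need(tool(IN,-UP),bar(.06)+(18.7-100)*IN))
p,d=arm.get_image("scene");W=cloud("scene",d)
cv2.imwrite("pics/s1.png",p[:,:,::-1])
b=tob(W);x,y,z=[b[...,i] for i in range(3)]
E
```

```text
clock: 2.1
position: [568.5, -82.1, 327.4]
ee_rot: [0.645, 0.281, -0.604, -0.374]
contact_force: [-0.1, 0.2, -0.1]
gripper_width: 85.2
[ 0.376  0.314 -0.169  0.517 -1.445 -2.246] 2.1
(array([ 6.477, 10.387,  1.272]), array([-0.005, -0.009,  0.002]))
```

View pics/s1.png

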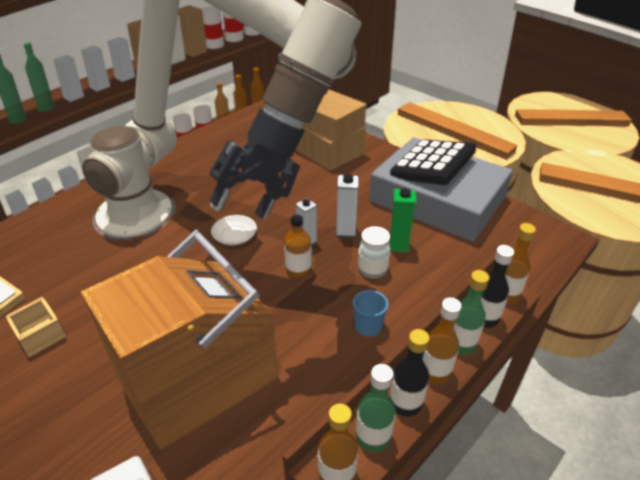

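```bash
python3 -m creep '[[[6,10,1],[0,0,0],1],[[5,1,-12],[0,0,0],1],[[4,-8,-25],[0,0,0],1],[[2,-18,-39],[0,0,0],1],[[0,-28,-53],[0,0,0],1],[[-1,-37,-67],[0,0,0],1],[[-2,-43,-76],[0,0,0],1],[[-2,-43,-76],[0,0,0],1],[[-2,-43,-76],[0,0,0],1]]'; python3 - <<'E'
from h import *
print(need(tool(IN,-UP),bar(.06)+18.7*IN))
for n in("scene","top"):
    p,d=arm.get_image(n)
    c=np.int32(proj(n,bar(.06)))[0]; x0=max(0,c[0]-100);y0=max(0,c[1]-75)
    cv2.imwrite(f"pics/{n}2.png",cv2.resize(p[y0:y0+150,x0:x0+200,::-1],None,fx=4,fy=4))
E
```

```text
clock: 2.9
position: [567.4, -125.2, 253.6]
ee_rot: [0.646, 0.283, -0.602, -0.374]
contact_force: [-0.1, -0.4, 0.8]
gripper_width: 85.1
(array([-0.431, -3.154, -6.875]), array([-0.007, -0.004,  0.002]))
```

View pics/scene2.png

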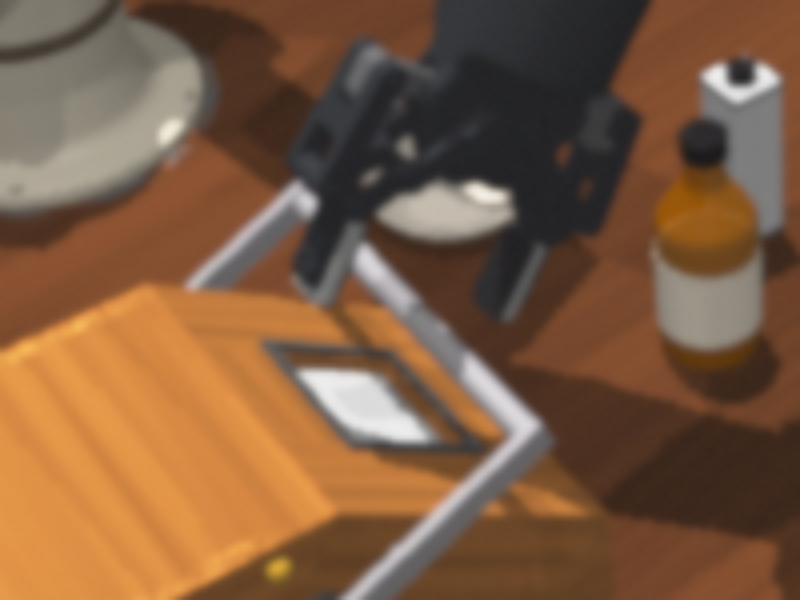

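View pics/top2.png

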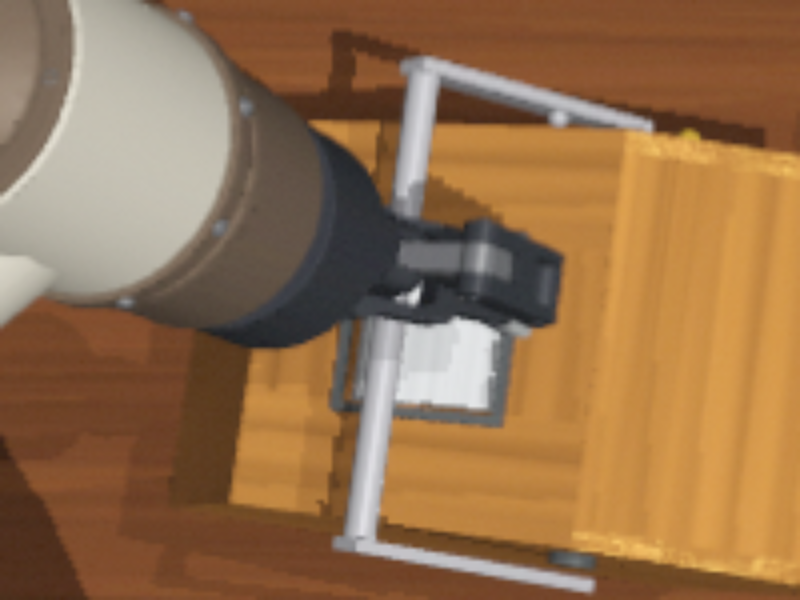

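The jaws straddle the bar: fingers on either side of it, the bar running between them. Closing.

```bash
python3 -m creep '[[[0,-2,-4],[0,0,0],0],[[0,-2,-4],[0,0,0],-0.5],[[0,-2,-4],[0,0,0],-1],[[0,-2,-4],[0,0,0],-1],[[0,-2,-4],[0,0,0],-1],[[0,-2,-4],[0,0,0],-1],[[0,-2,-4],[0,0,0],-1],[[0,-2,-4],[0,0,0],-1]]'; python3 - <<'E'
from h import *
s=arm.read_state();g=s["position"]-18.7*R.from_quat(s["ee_rot"]).as_matrix()[:,1]
b=tob(g);print(b,"q",np.arctan2(b[2]-215,20-b[0])-.414,np.hypot(b[2]-215,20-b[0]),s["contact_force"])
E
```

```text
clock: 3.67
position: [567.4, -126.2, 248.2]
ee_rot: [0.646, 0.283, -0.602, -0.374]
contact_force: [0.5, 4.8, -0.1]
gripper_width: 10.2
[-73.7     0.246 263.622] q 0.06465810719086718 105.56429224909172 [ 0.511  4.831 -0.128]
```

```bash
python3 -m creep '[[[0,-2,4],[0,0,0],-1],[[-1,-5,8],[0,0,0],-1],[[-1,-7,12],[0,0,0],-1],[[-1,-11,16],[0,0,0],-1],[[-2,-14,20],[0,0,0],-1],[[-2,-17,24],[0,0,0],-1],[[-3,-21,28],[0,0,0],-1],[[-3,-21,28],[0,0,0],-1]]'; python3 - <<'E'
from h import *
s=arm.read_state();g=s["position"]-18.7*R.from_quat(s["ee_rot"]).as_matrix()[:,1]
b=tob(g);print(b,"q",np.arctan2(b[2]-215,20-b[0])-.414,np.hypot(b[2]-215,20-b[0]),s["contact_force"])
p,d=arm.get_image("scene");cv2.imwrite("pics/s3.png",p[100:400,50:450,::-1])
E
```

```text
clock: 4.33
position: [564.7, -147.3, 276.7]
ee_rot: [0.646, 0.284, -0.602, -0.374]
contact_force: [1.3, 5.7, 1.8]
gripper_width: 9.8
[-52.491   0.496 292.158] q 0.4025755681159216 105.86950018716131 [1.348 5.675 1.755]
```

View pics/s3.png

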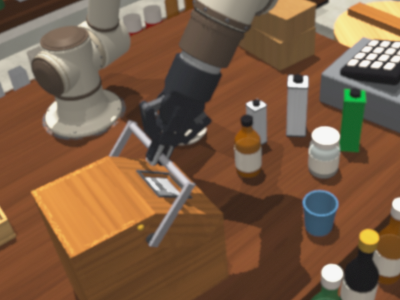

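```bash
python3 -m creep '[[[-1,-8,7],[0,0,0],-1],[[-2,-16,12],[0,0,0],-1],[[-4,-25,17],[0,0,0],-1],[[-5,-34,22],[0,0,0],-1],[[-6,-44,25],[0,0,0],-1],[[-8,-54,27],[0,0,0],-1],[[-9,-64,28],[0,0,0],-1],[[-11,-74,28],[0,0,0],-1],[[-12,-85,27],[0,0,0],-1],[[-12,-90,26],[0,0,0],-1],[[-13,-95,25],[0,0,0],-1],[[-13,-95,25],[0,0,0],-1]]'; python3 - <<'E'
from h import *
s=arm.read_state();g=s["position"]-18.7*R.from_quat(s["ee_rot"]).as_matrix()[:,1]
b=tob(g);print(b,"q",np.arctan2(b[2]-215,20-b[0])-.414,np.hypot(b[2]-215,20-b[0]),s["contact_force"],s["joints"])
E
```

```text
clock: 5.38
position: [551.1, -243.5, 300.7]
ee_rot: [0.646, 0.283, -0.603, -0.374]
contact_force: [4.0, 1.1, -1.4]
gripper_width: 10.1
[ 44.705   0.624 316.08 ] q 1.3965112803968 104.05560264509431 [ 4.026  1.104 -1.443] [ 0.092  0.294 -0.291  0.625 -1.223 -2.095]
```

```bash
python3 -m creep '[[[-1,-5,-1],[0,0,0],-1],[[-1,-10,-3],[0,0,0],-1],[[-2,-15,-5],[0,0,0],-1],[[-3,-19,-7],[0,0,0],-1],[[-3,-24,-9],[0,0,0],-1],[[-4,-27,-11],[0,0,0],-1],[[-4,-27,-11],[0,0,0],-1],[[-4,-28,-12],[0,0,0],-1],[[-4,-28,-12],[0,0,0],-1]]'; python3 - <<'E'
from h import *
s=arm.read_state();g=s["position"]-18.7*R.from_quat(s["ee_rot"]).as_matrix()[:,1]
b=tob(g);print(b,"q",np.arctan2(b[2]-215,20-b[0])-.414,np.hypot(b[2]-215,20-b[0]),s["contact_force"],s["joints"])
E
```

```text
clock: 6.13
position: [547.7, -268.6, 290.8]
ee_rot: [0.646, 0.284, -0.602, -0.373]
contact_force: [-1.6, 22.3, 7.9]
gripper_width: 9.8
[ 69.991   0.684 306.17 ] q 1.6583574139679775 103.97661400052432 [-1.586 22.291  7.874] [ 0.045  0.3   -0.314  0.647 -1.174 -2.079]
```

```bash
python3 -m creep '[[[0,0,0],[0,0,0],-0.6],[[0,0,0],[0,0,0],-0.4],[[0,0,0],[0,0,0],-0.4],[[0,0,0],[0,0,0],-0.4],[[1,6,8],[0,0,0],-0.4],[[3,17,25],[0,0,0],-0.4],[[5,34,50],[0,0,0],-0.4],[[7,51,75],[0,0,0],-0.4],[[10,68,100],[0,0,0],-0.4],[[10,68,120],[0,0,0],0],[[10,68,120],[0,0,0],0.5]]'; python3 - <<'E'
from h import *
for n in("scene","top"):
    p,d=arm.get_image(n)
    cv2.imwrite(f"pics/{n}4.png",p[:,:,::-1])
    b=tob(cloud(n,d));x,y,z=[b[...,i] for i in range(3)]
    m=(x>35)&(x<120)&(z>285)&(z<325)&(abs(y)<90)
    X=b[m];r=np.hypot(X[:,2]-215,20-X[:,0]);q=np.arctan2(X[:,2]-215,20-X[:,0])-.414
    k=(r>92)&(r<115);print(n,k.sum(),np.median(q[k]),np.median(X[k],0))
E
```

```text
clock: 7.05
position: [558.2, -202.3, 414.8]
ee_rot: [0.648, 0.284, -0.6, -0.372]
contact_force: [0.1, 0.4, 0.9]
gripper_width: 48.5
scene 731 1.6837759867395616 [ 74.549   7.977 307.925]
top 868 1.6334011840483196 [ 68.318 -24.272 308.567]
```

View pics/scene4.png

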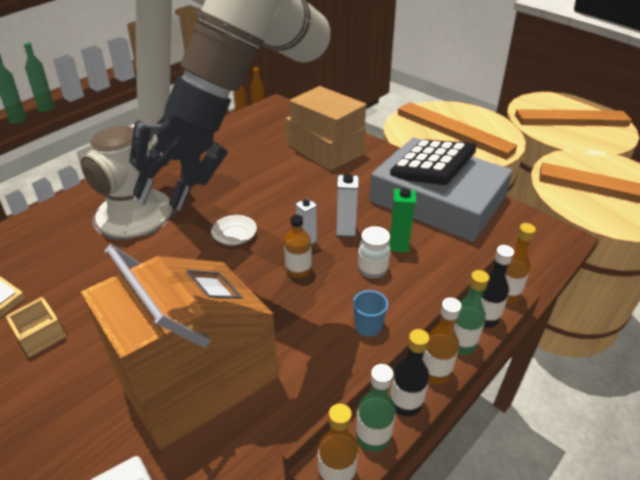

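View pics/top4.png

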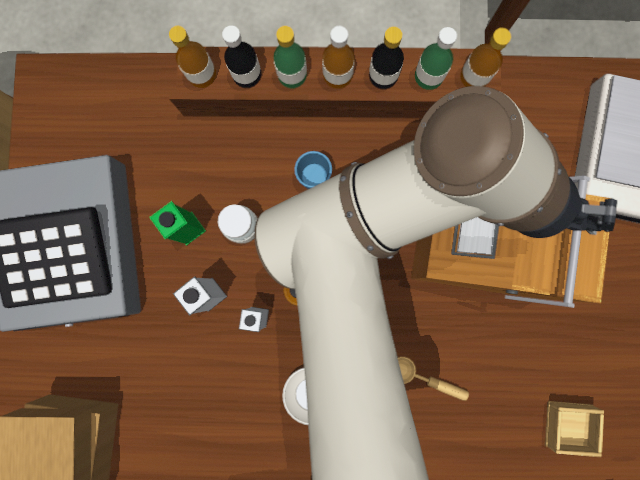

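```bash
python3 - <<'E'
from h import *
n="scene"
p=cv2.imread("pics/scene4.png");p=cv2.resize(p,None,fx=5,fy=5,interpolation=cv2.INTER_CUBIC)
for q,c in((1.6,(0,0,255)),(1.7,(0,255,0))):
    b=np.array([20-103*np.cos(q+.414),0,215+103*np.sin(q+.414)])
    e=proj(n,[tow(b+[0,-88,0]),tow(b+[0,88,0])])*5+2
    cv2.line(p,tuple(int(v) for v in e[0]),tuple(int(v) for v in e[1]),c,1)
cv2.imwrite("pics/q.png",p[1150:1750,450:1250])
E
```

```text
(no output)
```

View pics/q.png

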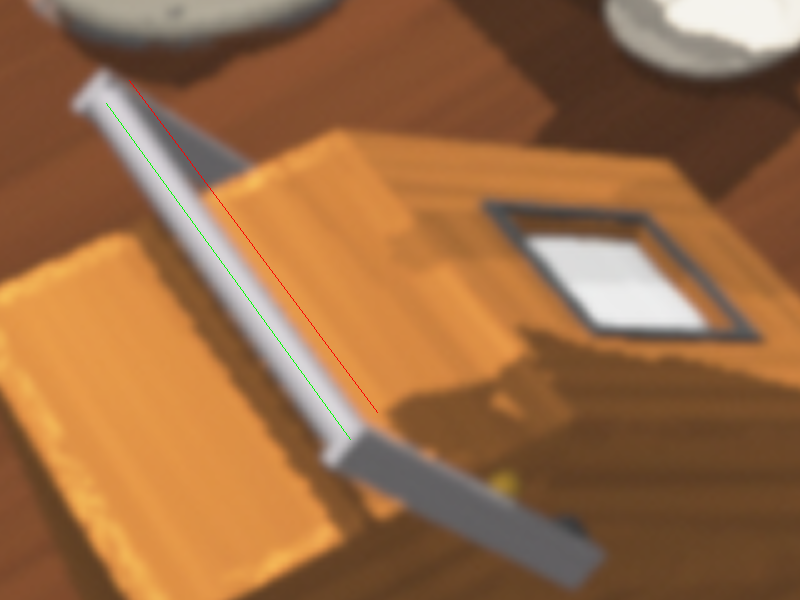

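Handle bar coincides with the q=1.7 line (green): it's home. Now the tin.

```bash
cat >> h.py <<'E'
T=np.array([458.9,325.3,0]);a=np.radians(129.3)
RT=tool([0,0,-1],[np.cos(a),np.sin(a),0])
E
python3 -c "
from h import *
print(need(RT,T+[0,0,260]), need(RT,T+[0,0,260])[1]/12)"
```

```text
(array([ -97.832,  528.15 , -150.018]), array([0.598, 0.161, 0.802])) [0.05  0.013 0.067]
```

```bash
python3 -m creep '[[[-4,36,0],[0.06,0.02,0.08],1],[[-12,72,0],[0.12,0.03,0.16],1],[[-20,110,0],[0.18,0.05,0.24],1],[[-28,150,0],[0.24,0.06,0.32],1],[[-35,190,0],[0.3,0.08,0.4],1],[[-43,230,0],[0.36,0.1,0.48],1],[[-50,270,0],[0.42,0.11,0.56],1],[[-57,310,0],[0.48,0.13,0.64],1],[[-64,350,-10],[0.54,0.14,0.72],1],[[-72,390,-20],[0.6,0.16,0.8],1],[[-80,430,-30],[0.6,0.16,0.8],1],[[-88,470,-40],[0.6,0.16,0.8],1]]' && python3 -m creep '[[[-5,28,-30],[0,0,0],1],[[-9,55,-55],[0,0,0],1],[[-9,55,-85],[0,0,0],1],[[-9,55,-100],[0,0,0],1],[[-9,55,-100],[0,0,0],1]]'; python3 - <<'E'
from h import *
s=arm.read_state();print(s['joints'],s['clock'])
print(need(RT,T+[0,0,260]),R.from_quat(s["ee_rot"]).as_matrix())
for n in("scene","top"):
    p,d=arm.get_image(n)
    cv2.imwrite(f"pics/{n}5.png",p[:,:,::-1])
E
```

```text
clock: 8.15
position: [468.3, 266.3, 368.6]
ee_rot: [-0.303, -0.638, 0.639, 0.304]
contact_force: [0.6, 1.0, 0.5]
gripper_width: 85.2
clock: 8.57
position: [457.6, 319.0, 263.6]
ee_rot: [-0.301, -0.635, 0.643, 0.305]
contact_force: [-0.7, 0.2, -0.6]
gripper_width: 85.3
[ 0.898  0.255 -0.097 -0.003 -1.231 -1.783] 8.5667
(array([ 1.318,  6.26 , -3.599]), array([ 0.008, -0.01 ,  0.001])) [[-0.632 -0.01  -0.775]
 [ 0.775 -0.008 -0.632]
 [-0.    -1.     0.013]]
```

View pics/scene5.png

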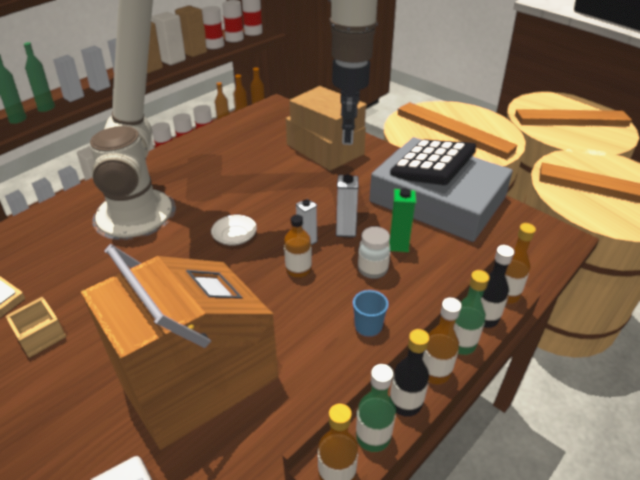

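The gripper hangs above the tin at (347,185), jaws edge-on, clear of the jar and the small tin. Descending.

```bash
python3 -m creep '[[[1,6,-10],[0.01,-0.01,0],1],[[1,6,-30],[0.01,-0.01,0],1],[[1,6,-60],[0.01,-0.01,0],1],[[1,6,-85],[0.01,-0.01,0],1],[[1,6,-105],[0.01,-0.01,0],1],[[1,6,-122],[0.01,-0.01,0],1],[[1,6,-136],[0.01,-0.01,0],1],[[1,6,-146],[0.01,-0.01,0],1],[[1,6,-151],[0.01,-0.01,0],1],[[1,6,-151],[0.01,-0.01,0],1],[[1,6,-151],[0.01,-0.01,0],1]]'; python3 - <<'E'
from h import *
print(need(RT,T+[0,0,110]))
p,d=arm.get_image("scene")
cv2.imwrite("pics/s6.png",cv2.resize(p[100:280,230:470,::-1],None,fx=3,fy=3))
E
```

```text
clock: 9.58
position: [461.7, 327.3, 119.6]
ee_rot: [0.305, 0.644, -0.633, -0.301]
contact_force: [-0.0, 0.9, -0.2]
gripper_width: 85.7
(array([-2.845, -2.019, -9.563]), array([-0.012,  0.011,  0.001]))
```

View pics/s6.png

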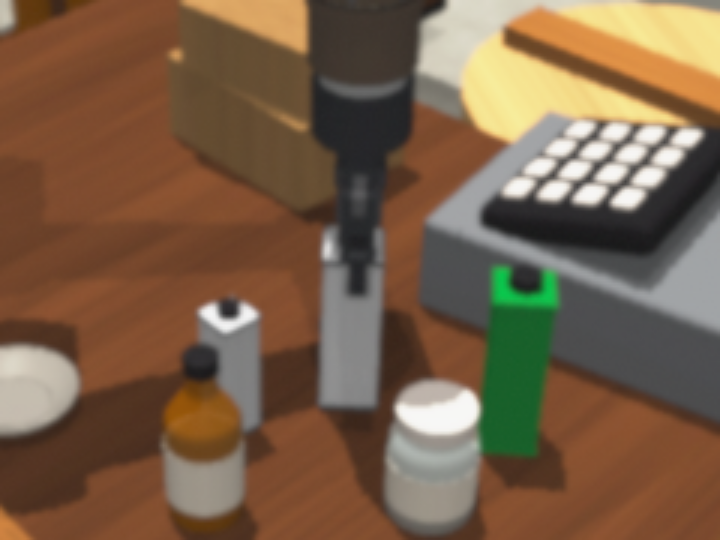

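```bash
python3 -m creep '[[[-2,-2,-4],[-0.01,0.01,0],1],[[-3,-2,-8],[-0.01,0.01,0],1],[[-3,-2,-8],[-0.01,0.01,0],0.2],[[-3,-2,-8],[-0.01,0.01,0],-0.2],[[-3,-2,-8],[-0.01,0.01,0],-1],[[-3,-2,-8],[-0.01,0.01,0],-1],[[-3,-2,-8],[-0.01,0.01,0],-1],[[-3,-2,-8],[-0.01,0.01,0],-1],[[-3,-2,-8],[-0.01,0.01,0],-1]]'; python3 - <<'E'
from h import *
print(need(RT,T+[0,0,110]),arm.read_state()["wrist_torque"])
p,d=arm.get_image("scene")
cv2.imwrite("pics/s7.png",cv2.resize(p[100:280,230:470,::-1],None,fx=3,fy=3))
E
```

```text
clock: 10.38
position: [458.3, 325.2, 110.8]
ee_rot: [0.303, 0.639, -0.639, -0.303]
contact_force: [-0.1, 1.0, 1.0]
gripper_width: 45.4
(array([ 0.61 ,  0.119, -0.753]), array([-0.001,  0.   ,  0.001])) [ 0.079 -0.126 -0.007]
```

View pics/s7.png

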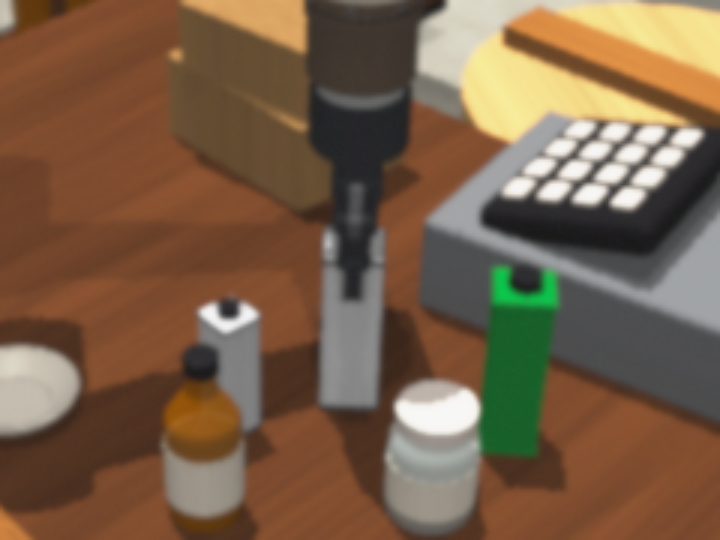

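The tin is held at 45.4 mm width, with the tip about 110 mm above its base. Lifting.

```bash
python3 -m creep '[[[0,0,8],[0,0,0],-1],[[0,0,25],[0,0,0],-1],[[0,0,50],[0,0,0],-1],[[0,0,80],[0,0,0],-1],[[0,0,110],[0,0,0],-1],[[0,0,140],[0,0,0],-1],[[0,0,170],[0,0,0],-1],[[0,0,200],[0,0,0],-1],[[0,0,230],[0,0,0],-1],[[0,0,255],[0,0,0],-1],[[0,0,260],[0,0,0],-1]]'; python3 - <<'E'
from h import *
M=tow((-50,0,221.7)); s=arm.read_state();print(s["gripper_width"],s["contact_force"],s["joints"])
print(need(tool(IN,-UP),M-155*IN), M-155*IN)
E
```

```text
clock: 11.35
position: [458.8, 325.3, 375.1]
ee_rot: [0.304, 0.641, -0.636, -0.302]
contact_force: [1.6, 0.1, -2.1]
gripper_width: 45.5
45.48286751822273 [ 1.645  0.147 -2.08 ] [ 0.905  0.209  0.113  0.001 -1.467 -1.791]
(array([ 119.036, -376.651,  -26.307]), array([-0.606, -0.162, -0.802])) [577.869 -51.391 348.824]
```

```bash
python3 -m creep '[[[6,-18,0],[-0.03,-0.01,-0.04],-1],[[15,-48,10],[-0.08,-0.02,-0.11],-1],[[25,-80,20],[-0.14,-0.04,-0.18],-1],[[36,-115,20],[-0.2,-0.05,-0.26],-1],[[47,-150,20],[-0.26,-0.07,-0.34],-1],[[58,-185,20],[-0.32,-0.09,-0.42],-1],[[69,-220,20],[-0.38,-0.1,-0.5],-1],[[80,-255,20],[-0.44,-0.12,-0.58],-1],[[91,-290,20],[-0.5,-0.13,-0.66],-1],[[102,-322,10],[-0.55,-0.15,-0.73],-1],[[112,-350,0],[-0.59,-0.16,-0.78],-1],[[117,-362,-5],[-0.61,-0.16,-0.8],-1]]' && python3 -m creep '[[[2,-11,-14],[0,0,0],-1],[[2,-11,-18],[0,0,0],-1],[[2,-11,-18],[0,0,0],-1],[[2,-11,-18],[0,0,0],-1]]'; python3 - <<'E'
from h import *
M=tow((-50,0,221.7)); s=arm.read_state();print(s["gripper_width"],s["contact_force"],s["joints"])
print(need(tool(IN,-UP),M-155*IN))
for n in("scene","top"):
    p,d=arm.get_image(n); np.savez(n+"8.npz",p=p,d=d)
    cv2.imwrite(f"pics/{n}8.png",p[:,:,::-1])
E
```

```text
clock: 12.35
position: [573.9, -39.7, 360.6]
ee_rot: [0.645, 0.275, -0.607, -0.374]
contact_force: [-0.3, -0.2, -5.8]
gripper_width: 45.4
clock: 12.68
position: [576.9, -47.6, 347.1]
ee_rot: [0.646, 0.279, -0.605, -0.372]
contact_force: [0.3, 0.2, -3.0]
gripper_width: 45.4
45.38041764854903 [ 0.332  0.182 -2.972] [ 0.428  0.331 -0.094  0.5   -1.523 -2.261]
(array([ 0.94 , -3.796,  1.72 ]), array([ 0.002, -0.01 ,  0.003]))
```

View pics/scene8.png

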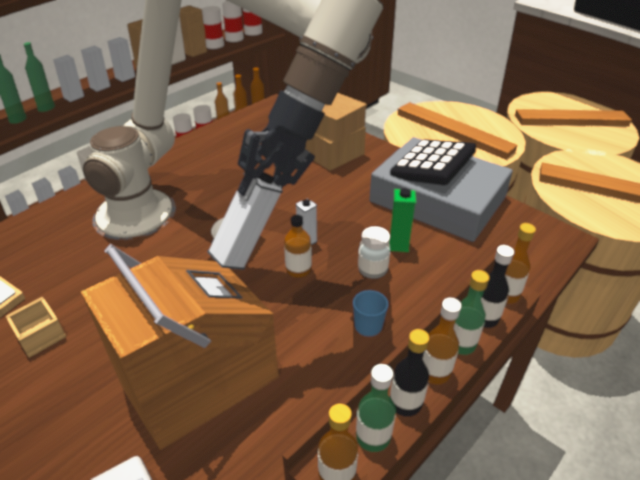

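View pics/top8.png

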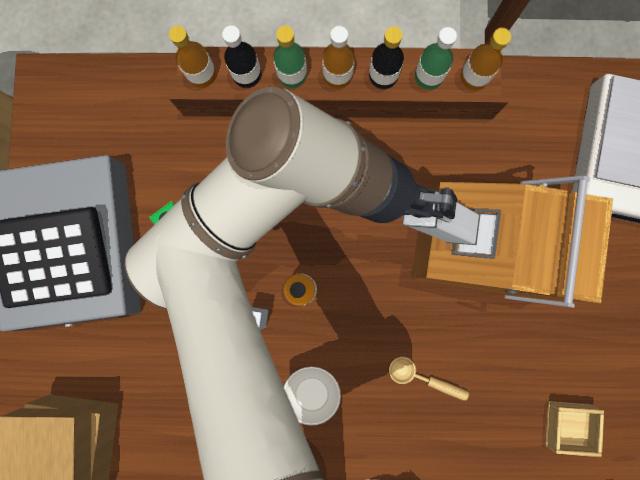

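Tin held square, aimed at the mouth. I'll check its fit with an overlay of the predicted outline.

```bash
python3 - <<'E'
from h import *
s=arm.read_state();m=R.from_quat(s["ee_rot"]).as_matrix();t=s["position"]
for n in("scene","top"):
    p=np.ascontiguousarray(np.load(n+"8.npz")["p"][:,:,::-1]);p=cv2.resize(p,None,fx=5,fy=5,interpolation=cv2.INTER_CUBIC)
    def P(l): return np.int32(proj(n,[t+m@np.array(c,float) for c in l])*5+2)
    for yy in(110.8,-39.2): cv2.polylines(p,[P([(23,yy,23),(-23,yy,23),(-23,yy,-23),(23,yy,-23)])],True,(0,0,255),1)
    # extend the axis to the mouth
    cv2.polylines(p,[P([(0,110.8,0),(0,155,0)])],False,(0,255,0),1)
    u=B.T@UP
    C=[tow(np.array([-50,0,221.7])+a*31*u+b*33*np.array([0,1,0])) for a,b in((-1,-1),(1,-1),(1,1),(-1,1))]
    cv2.polylines(p,[np.int32(proj(n,C)*5+2)],True,(255,0,0),1)
    c=P([(0,100,0)])[0];x0=max(0,c[0]-400);y0=max(0,c[1]-300);cv2.imwrite(f"pics/fit_{n}.png",p[y0:y0+600,x0:x0+800])
    # depth check of tin long sides, in tool frame
    W=cloud(n,np.load(n+"8.npz")["d"]);L=(W-t)@m;x,y,z=[L[...,i] for i in range(3)]
    k=(abs(x)<30)&(abs(z)<30)&(y>20)&(y<105);X=L[k];print(n,len(X),np.percentile(X,[2,50,98],axis=0))
    print(n,"bottom",np.percentile(y[(abs(x)<30)&(abs(z)<30)&(y<135)&(y>20)],[99,100]))
E
```

```text
scene 1973 [[-25.453  21.632 -25.558]
 [-21.883  61.487 -22.061]
 [ 17.972 103.269  17.718]]
scene bottom [109.747 112.051]
top 989 [[-23.577  21.682 -21.759]
 [-22.304  61.146   6.932]
 [ 16.23  104.012  22.731]]
top bottom [107.179 110.149]
```

View pics/fit_scene.png

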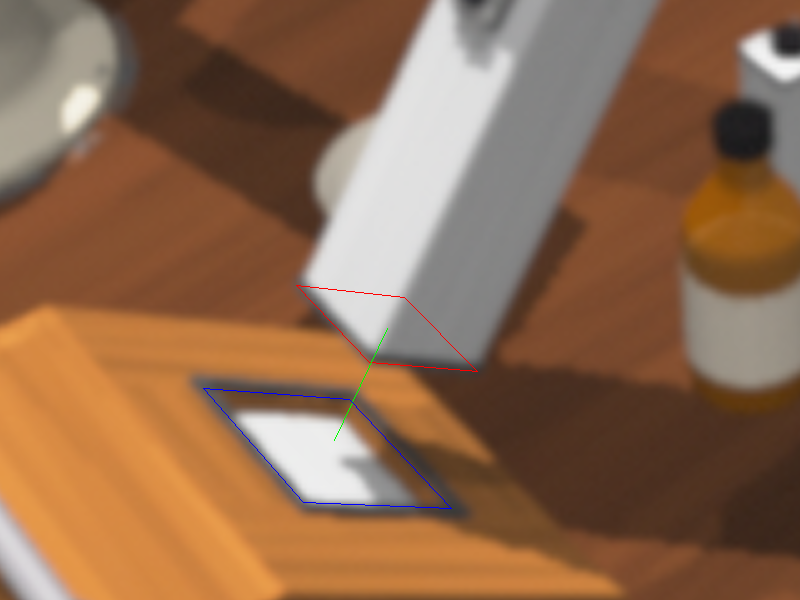

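View pics/fit_top.png

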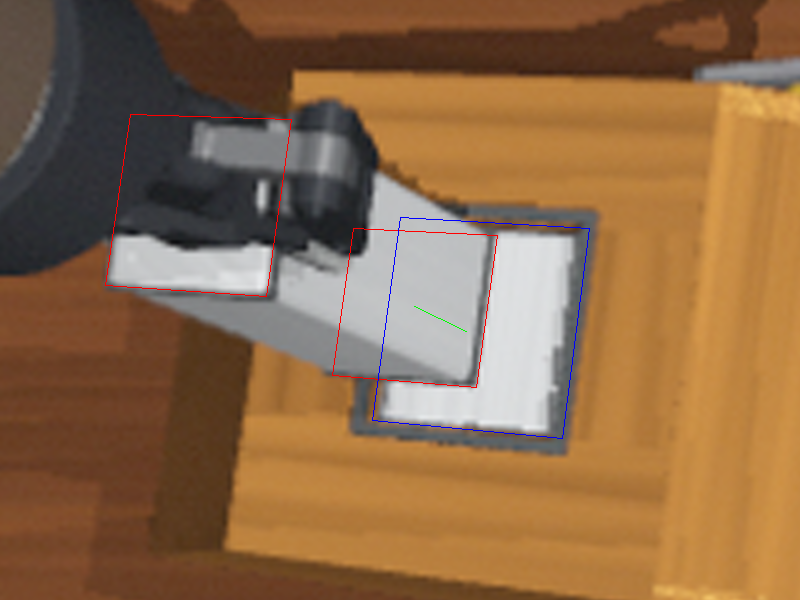

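```bash
python3 -m creep '[[[1,-4,2],[0,-0.01,0],-1],[[0,-10,-6],[0,-0.01,0],-1],[[-1,-15,-14],[0,-0.01,0],-1],[[-1,-21,-22],[0,-0.01,0],-1],[[-2,-26,-31],[0,-0.01,0],-1],[[-3,-32,-39],[0,-0.01,0],-1],[[-4,-37,-46],[0,-0.01,0],-1],[[-5,-41,-52],[0,-0.01,0],-1],[[-5,-44,-56],[0,-0.01,0],-1],[[-5,-44,-56],[0,-0.01,0],-1],[[-5,-44,-56],[0,-0.01,0],-1]]'; python3 - <<'E'
from h import *
M=tow((-50,0,221.7)); s=arm.read_state();print(s["gripper_width"],s["contact_force"],s["wrist_torque"])
print(need(tool(IN,-UP),M-13*IN))
p,d=arm.get_image("scene");cv2.imwrite("pics/s9.png",cv2.resize(p[150:350,100:370,::-1],None,fx=2.9,fy=2.9))
E
```

```text
clock: 13.7
position: [571.7, -92.3, 290.6]
ee_rot: [0.649, 0.28, -0.602, -0.371]
contact_force: [-0.3, 1.9, -5.8]
gripper_width: 45.7
45.66743248656584 [-0.333  1.871 -5.81 ] [ 2.881 -0.329 -0.09 ]
(array([ -5.22 , -39.557, -58.21 ]), array([ 0.002, -0.001,  0.004]))
```

View pics/s9.png

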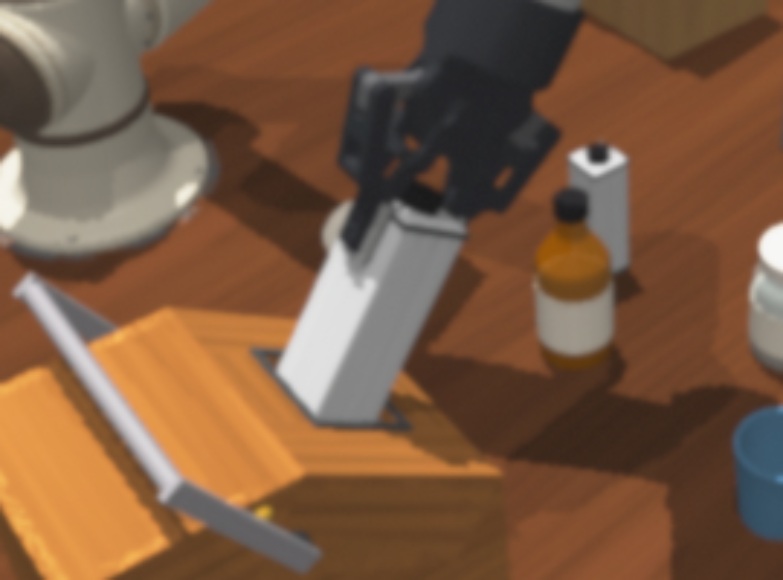

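```bash
python3 -m creep '[[[-1,-6,-8],[0,0,0],-1],[[-1,-11,-16],[0,0,0],-1],[[-2,-17,-24],[0,0,0],-1],[[-3,-22,-32],[0,0,0],-1],[[-4,-28,-41],[0,0,0],-1],[[-4,-33,-49],[0,0,0],-1],[[-5,-37,-55],[0,0,0],-1],[[-5,-39,-58],[0,0,0],-1],[[-5,-39,-58],[0,0,0],-1],[[-5,-39,-58],[0,0,0],-1]]'; python3 - <<'E'
from h import *
M=tow((-50,0,221.7)); s=arm.read_state();print(s["gripper_width"],s["contact_force"],s["wrist_torque"])
print(need(tool(IN,-UP),M-13*IN))
p,d=arm.get_image("scene");cv2.imwrite("pics/s10.png",cv2.resize(p[150:350,100:370,::-1],None,fx=2.9,fy=2.9))
E
```

```text
clock: 14.58
position: [567.0, -131.3, 233.4]
ee_rot: [0.649, 0.28, -0.602, -0.371]
contact_force: [-0.7, 0.0, -4.7]
gripper_width: 45.7
45.69159311337869 [-0.661  0.021 -4.739] [ 2.219 -0.241 -0.026]
(array([-0.535, -0.516, -1.041]), array([0.002, 0.   , 0.004]))
```

View pics/s10.png

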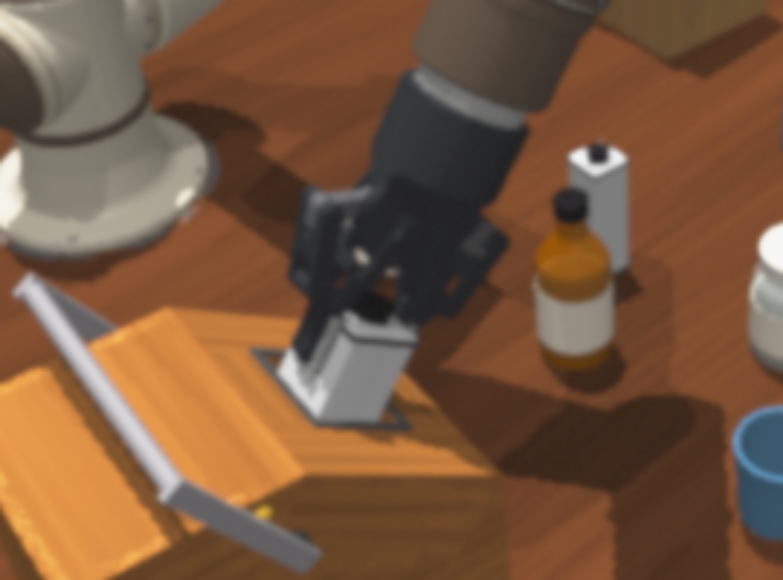

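```bash
python3 -m creep '[[[0,-2,-3],[0,0,0],-1],[[-1,-4,-5],[0,0,0],-1],[[-1,-4,-5],[0,0,0],-1],[[-1,-4,-5],[0,0,0],0],[[-1,-4,-5],[0,0,0],0.6],[[-1,-4,-5],[0,0,0],0.6],[[-1,-4,-5],[0,0,0],0.6],[[-1,-4,-5],[0,0,0],0.6],[[-1,-4,-5],[0,0,0],0.6],[[-1,-4,-5],[0,0,0],0.6]]'; python3 - <<'E'
from h import *
s=arm.read_state();print(s["gripper_width"],s["contact_force"],s["wrist_torque"])
p,d=arm.get_image("scene");cv2.imwrite("pics/s11.png",cv2.resize(p[150:350,100:370,::-1],None,fx=2.9,fy=2.9))
E
```

```text
clock: 15.47
position: [566.1, -135.1, 228.8]
ee_rot: [0.65, 0.281, -0.602, -0.371]
contact_force: [-0.5, 0.8, 0.5]
gripper_width: 68.4
68.42398418617839 [-0.526  0.844  0.498] [ 1.114 -0.152 -0.021]
```

View pics/s11.png

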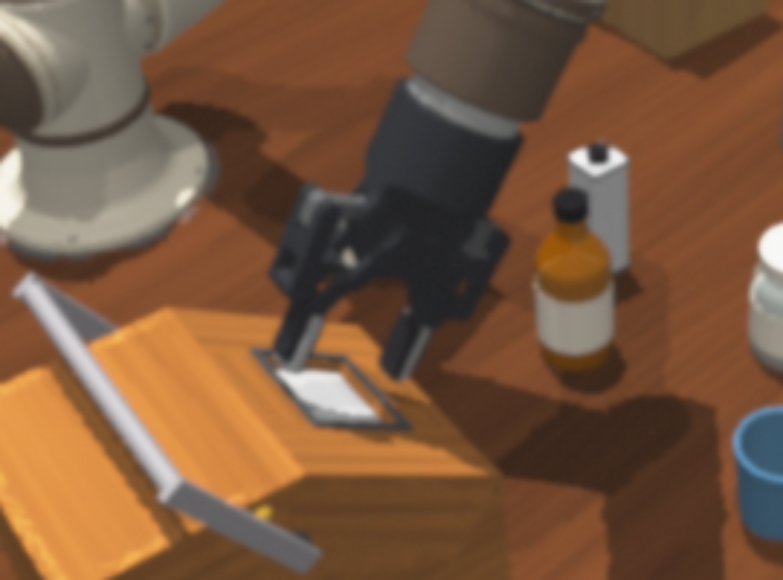

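The tin has slid in and the mouth shows the flap shut. Retracting for a last check.

```bash
python3 -m creep '[[[1,6,8],[0,0,0],0.6],[[2,17,25],[0,0,0],0.6],[[5,34,50],[0,0,0],0.6],[[7,51,75],[0,0,0],0.6],[[10,68,100],[0,0,0],0.6],[[0,80,130],[0,0,0],0.6],[[-30,80,160],[0,0,0],0.6],[[-60,80,180],[0,0,0],0.6],[[-95,80,180],[0,0,0],0.6],[[-130,80,180],[0,0,0],0.6],[[-130,80,180],[0,0,0],0.6],[[-130,80,180],[0,0,0],0.6]]'; python3 - <<'E'
from h import *
for n in("scene","top"):
    p,d=arm.get_image(n);cv2.imwrite(f"pics/{n}12.png",p[:,:,::-1])
    b=tob(cloud(n,d));b0=tob(np.load(n+"W.npy"));u=B.T@UP;nn=-(B.T@IN)
    for bb in(b0,b):
        r=bb-[-50,0,221.7];s=r@u;h=r@nn
        k=(abs(s)<18)&(abs(r[...,1])<22)&(abs(h)<60);
        k2=k&(h<20); print(n,k2.sum(),"depth below face med/5/95",np.percentile(h[k2],[50,5,95]),np.polyfit(s[k2],h[k2],1) if k2.sum()>5 else None)
    x,y,z=[b[...,i] for i in range(3)]
    k=(x>35)&(x<120)&(z>285)&(z<325)&(abs(y)<90);X=b[k];r=np.hypot(X[:,2]-215,20-X[:,0]);q=np.arctan2(X[:,2]-215,20-X[:,0])-.414
    print("q",np.median(q[(r>92)&(r<115)]))
E
```

```text
clock: 16.52
position: [434.9, -55.0, 410.0]
ee_rot: [0.65, 0.282, -0.601, -0.37]
contact_force: [-0.2, 0.5, 0.6]
gripper_width: 68.6
scene 234 depth below face med/5/95 [-6.642 -7.574 -5.587] [-0.012 -6.661]
scene 231 depth below face med/5/95 [-6.495 -7.44  -5.405] [-0.003 -6.498]
q 1.6837347280740198
top 531 depth below face med/5/95 [-4.594 -7.051 -2.241] [-0.01  -4.583]
top 605 depth below face med/5/95 [-4.567 -7.194 -1.849] [-0.012 -4.542]
q 1.6334201034641305
```

View pics/scene12.png

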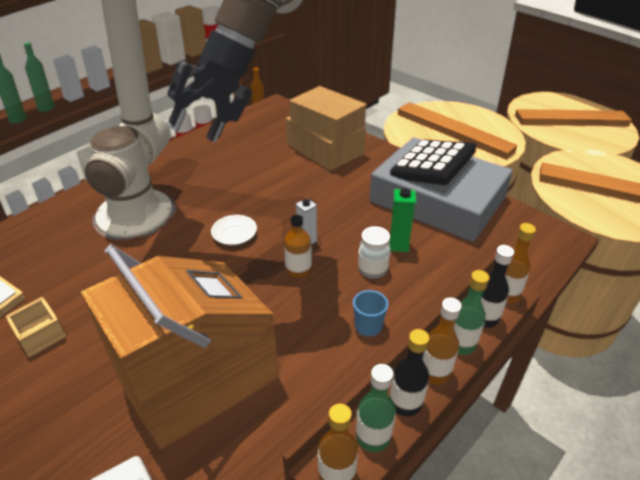

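View pics/top12.png

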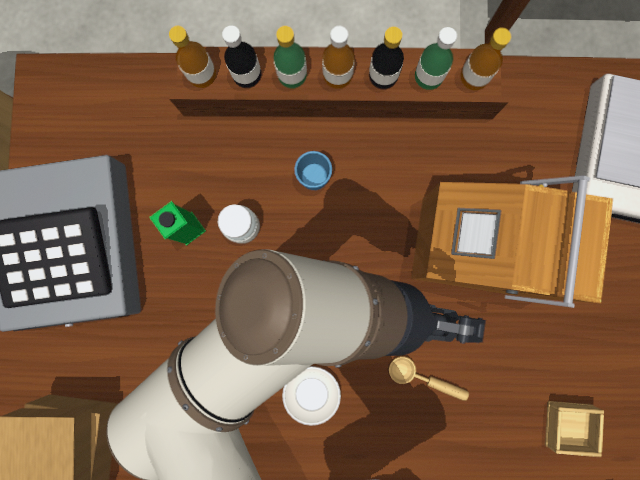

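The pictures show the flap shut, with the same depth profile as before the job. The handle is back, the tin is gone from the counter, and the bottle, jar and cup stand where they were. Handing in.

```bash
python3 -c "
from bench import arm
print(arm.job_done())"
```

```text
the job is handed in; nothing more can be done
None
```

The job was handed in at about 16.6 s of the allowed 67 s; the system gave no verdict.

**What I did:** I gripped the carry handle's bar and swung it over its arc to the rear stop. Then I picked up the large bare tin, tilted it square to the sloping face, and pushed it about 100 mm through the flap. When I let go, it slid in by itself.

**Last checks:**
- **Handle:** it met its stop with about 24 N, well under any limit. In the scene picture the bar lies on the line for 1.7 rad. The depth readings disagree a little, at 1.68 rad from the scene camera and 1.63 from the top camera, but both are past 1.6.
- **Flap:** it lies as it did at the start, within about 0.01 rad of its starting slope in both views.
- **Tin:** it is gone from the counter and the mouth. Its resting place inside the bin can't be seen, so I'm inferring that from the mouth being clear and the flap shut.
- **Bystanders:** the bottle, jar and cup look unmoved in the last pictures. I compared them by eye, not by measurement.
- **Robot:** the arm is clear of everything.

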